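Clip the gable soap carton shut

ROBOT

A 6-joint arm with a two-finger parallel gripper is mounted at the origin on the work surface. World frame = base frame: x ahead of the robot, y to its left, z up, the work surface at z = 0. Lengths are in mm, angles in rad, forces in N, time in s.
With the tool pointing down it reaches from about 350 to 925 mm from the base axis. Payload 6.4 kg.
Tool frame: the origin (TCP) lies between the finger pads; the fingertips stand 22 mm ahead of it and the grasp point (between the pads) lies 3 mm ahead of it; y points along the fingers, x is the direction in which the jaws open and shut, and the axes are right-handed (so a half turn about y gives the same grasp; the last joint's range is limited). The gripper opens to 94 mm and grips with 3 to 60 N. Pads are 16 mm wide; open, the fingers measure 119 mm over their backs; the gripper's body (75 mm by 177 mm) begins 78 mm behind the grasp point.
Start: joints at [-1.498, 0.245, 1.558, -0, 1.339, -0.174], TCP at [158.801, -630.314, 227.455] pointing down, gripper open.
Joint ranges: [-3.13, 3.13], [-1.02, 2.26], [0.13, 2.54], [-0.95, 4.09], [0.21, 2.88], [-2.74, 2.74]. Speed limits (rad/s): [2.57, 2.57, 3.14, 3.14, 3.14, 3.14].

INTERFACE

Orientations are given as a 3x3 rotation matrix whose columns are the frame's x, y, z axes.
In Python, from rig import get_state, get_image, get_calibration, job_done gives the robot as it stands. The module is installed in compiled form; this text tells all that it offers.
- The arm moves only by the tool send_rows, never from a script. Its argument "targets" is a list of rows, each a list of 2 entries, a list of its own where there are three numbers: the shift along the tool's x, y, z in cm, then the turn about the tool's y in rad. In form: [[[tx, ty, tz], turn], ...]. A call has 1 to 10 rows; each row is the pose to reach, as a shift and turn from the pose measured when the call began, along the tool's axes at that moment; what a row does not reach only later rows make up. A row lasts 1/12 s, in which the tool goes at most 41.7 mm and 7.16 degrees, less where a joint would pass 70% of its speed; a pose out of reach is approached as far as the arm can. A call with a gripper value outside its range is refused whole. "claw" is the opening in per cent of the stroke, from 0 (shut) to 100 (fully open), set as the call begins (left out, the last holds). The fingers move at their own pace and stop on an object; "force" is the grip in N (left out, the last holds). Time passes only in rows, so rows that repeat a pose let the fingers close. It gives the time, the measured TCP pose, the force and the opening at its end, in the units of the state.
- get_state(): the state, without advancing time (a new reading comes with each control period).
- get_image(name): name is "side" or "top" or "wrist"; returns the picture (480x640x3 uint8, red, green, blue); there is no depth.
- get_calibration(name): a dict with "vertical_fov" (degrees; the focal length in pixels is half the picture's height over the tangent of half this angle, whatever the lens; pixels are square), "cx", "cy" (the principal point, pixels), "R" (3x3) and "t" (3): a world point X has camera coordinates R X + t. Camera axes: x right, y down, z forward; pixel columns grow to the right and rows downward; lengths in mm; the calibration is good to about 2 mm. The wrist camera is an equidistant fisheye: a pixel r from the principal point sees the ray r / f radians off the axis. A picture is of the moment at which its call begins: read the wrist's pose just before it. get_calibration takes no time and is no camera call; for the wrist camera it gives the pose at the moment of the call.
- job_done(): hands the job in, once; it reports no verdict.
The state is a dict: "clock": time; "q": joint angles; "joint_vel": joint speeds; "tau": joint torques, N m; "tcp_pos": TCP position; "orientation": TCP orientation; "ft_force": force on the tool from outside, world axes, zero at the start; "torque": the same for the moment, N m; "gripper_width": opening from 0.0 (shut) to 1.0 (fully open).
Only numpy, scipy, OpenCV 4.12 (cv2) and the standard library are available. Lean on these libraries where they do the work, as an engineer would, in place of code of your own. Each camera call takes 0.05 s, during which the arm holds its last target. There are 200 camera calls.

TASK

Close the brown soap carton: first fold both roof flaps fully in so that their upright fins meet face to face, then squeeze open the large sprung clip on the tin's rim, lift it over and let it close on both fins. Leave it upright and in line with the ridge, at the middle of the ridge and pushed well down over the fins, and do not knock over or shove aside anything else on the counter.

Things in the scene. Friction and masses are not known exactly. Their poses are not given: they have to be found in the camera images.
- carton: plain brown card gable carton fixed to the counter, 110 mm long (its x, the ridge direction) x 80 wide (y), walls 70 high and 4 thick, two roof flaps on its long sides. Origin: centre of its underside; z up. It stands left or right of the middle.
- ridge (a point): fixed point on the carton, 138 mm above its underside, over its centre: the middle of the top edge of the two fins when both flaps are shut. Axes as the carton's.
- flap_left (a joint): roof flap hinged on the carton's +y long side (line at carton y = 38 mm, z = 70 mm, parallel to x): a 3 mm panel, 52 mm from hinge to bend, then a 4 mm fin 30 mm high, 108 long, bent 45 degrees outward from it. 0 rad = shut (panel at 45 degrees, fin upright); grows as it opens outward, to 1.3. It stays where it is left; about 1 N at the fin moves it; it stops at 0.
- fin_left (a point): middle of the top edge of the left flap's fin; moves with the flap. Shut, it lies at carton y = 2, z = 138 mm, the fin filling y = 0 to 4 mm.
- fin_right (a point): the same point on the right flap's fin; shut, it lies at carton y = -2, z = 138 mm, the fin filling y = 0 to -4 mm.
- flap_right (a joint): the same flap mirrored on the carton's -y long side; shut, the two fins stand face to face.
- tin: open galvanised tin fixed to the counter, 95 (x) x 150 (y) x 65 mm high, walls 4 mm. Origin: centre of its underside; z up.
- clip: large steel sprung clip, 92 mm tall, 50 wide, 60 across its handles, 60 g; it starts upright, biting the wall of the tin's -x side. Origin: on its pivot (10 mm thick bar, 44 long). x along the pivot, z up to the handles, jaws down, jaws close along y; same when turned half round. Jaws 50 mm wide, tips 42 mm below the pivot, lowest 14 mm padded. Let go, it springs shut.
- clip_handles (a point): point of the clip 42 mm above its pivot, midway between the handle bars. Two plates 26 mm wide rise in a V; each ends in a rubber bar (10 mm thick, 38 long, along x) at y = +-25 mm. Squeezing the bars together along y (9 N) opens the jaws; fully squeezed they are 23 mm across, 48 mm above the pivot, and the jaw tips stand 35 mm apart.
- jaw_a (a joint): opening of one jaw of the large clip, rad (the other jaw always mirrors it): 0 empty and shut, about 0.02 on the tin's wall, about 0.1 on both fins together, 0.40 fully open.
- lotion: capped bottle, 52 mm across, 160 tall, loose, near one end of the carton. Origin: centre of its underside.
- can: metal spray can, 48 mm across, 150 tall, loose, beside the tin's +y end. Origin: centre of its underside.
- jar: glass jar, 58 mm across, 70 tall, loose, near the carton's other end. Origin: centre of its underside.
- tumbler: white tumbler, 68 mm across, 100 tall, loose, behind the tin. Origin: centre of its underside.
- nail_brush: wooden nail brush, 36 x 85 x 32 mm tall, loose, in front of the tin. Origin: centre of its underside.
- soap: soap bar 50 x 80 x 28 mm lying in the tin. Origin: centre of its underside.
- soap_b: soap bar 55 x 85 x 25 mm lying at the back. Origin: centre of its underside.
- small_clip: small flat clip about 47 x 28 x 22 mm lying at the back; not needed. Origin: centre of its underside.

How it is judged (in metres and radians):
On the way:
1. both flaps are folded shut, the clip not yet on the ridge (value of joint each of flap_left, flap_right below 0.12 rad and distance between clip and ridge above 0.06 m), for 0.2 s.
At the end, for the whole second after the job is handed in: Both flaps under 0.12 rad; large clip closed on both fins (jaw 0.06 to 0.15 rad, bearing on the carton), pivot within 25 mm of mid-ridge along it, 10 mm across it, at most 25 mm above the fins' top; upright and in line with the ridge within 0.25 rad; at rest (value of joint each of flap_left, flap_right below 0.12 rad and value of joint jaw_a between 0.06 and 0.15 rad and x of clip in the frame of ridge between -0.025 and 0.025 m and y of clip in the frame of ridge between -0.01 and 0.01 m and z of clip in the frame of ridge between -0.005 and 0.025 m and angle between clip's own z axis and vertical below 0.25 rad and angle between the x axis of clip and the x axis of carton, either way round below 0.25 rad and contact force between clip and carton above 1 N and linear speed of clip below 0.02 m/s and angular speed of clip below 0.2 rad/s); the robot touches nothing.
It fails at once if the lotion bottle, the jar or the spray can is shoved aside by more than 40 mm or tipped over (distance of any of lotion, jar, can from where it was at the start of the episode above 0.04 m or angle between any of lotion, jar, can's own z axis and vertical above 0.6 rad).
It fails at once if the tumbler or the nail brush is shoved aside by more than 40 mm or tipped over (distance of any of tumbler, nail_brush from where it was at the start of the episode above 0.04 m or angle between any of tumbler, nail_brush's own z axis and vertical above 0.6 rad).
It fails at once if the soap or the small clip is shoved aside by more than 40 mm or tipped over (distance of any of soap, soap_b, small_clip from where it was at the start of the episode above 0.04 m or angle between any of soap, soap_b, small_clip's own z axis and vertical above 0.6 rad).
It also fails if it takes over 61 s, if anything falls off the work surface, if the arm or the gripper's body presses on something with over 40 N, if the wrist force passes 120 N, or if a joint passes its speed limit or range.

## Working session

There is one attempt and no reset: what is moved stays moved. The work goes in short steps, Python scripts to look and compute and a tool call to move; the robot and the scene stay as the last step left them, time stands still between calls to the robot, and variables do not carry over. Pictures are saved under pics/ and viewed, about 8 in all and at most 12, crops included, and the job is handed in when it is done.

Besides the shell and the picture viewer there is one more tool, called after "Call:" as name(argument=value, ...) on one line, values as JSON. send_rows: Moves the arm, as the interface text tells. Its arguments: {"type":"object","properties":{"targets":{"type":"array"},"claw":{"type":"number"},"force":{"type":"number"}},"required":["targets"]}

```bash
mkdir -p pics
python3 - <<'E'
from rig import *
import cv2,json
for n in ["side","top"]:
    cv2.imwrite(f"pics/{n}0.png",get_image(n)[:,:,::-1])
for n in ["side","top","wrist"]:
    c=get_calibration(n);print(n,{k:(v.tolist() if hasattr(v,'tolist') else v) for k,v in c.items()})
print(get_state())
E
```

```text
side {'vertical_fov': 55.74209951764836, 'cx': 312.43868056438754, 'cy': 239.09276457625143, 'R': [[-0.980673243357928, -0.19527695888817437, -0.01212019344848107], [-0.10593752209616832, 0.5820535021315673, -0.8062201697231979], [0.16449082398105436, -0.7893545654417691, -0.5914914528902931]], 't': [591.6403730496739, 142.43075345226512, 732.558462614045]}
top {'vertical_fov': 57.321858950029075, 'cx': 325.084968692081, 'cy': 241.8564135084869, 'R': [[-0.07609360278216487, -0.997088409485482, 0.004946441684870995], [-0.9742794219910184, 0.07329580160909151, -0.2130899653933229], [0.21210698126293942, -0.021033999529153177, -0.9770200608807017]], 't': [52.83592796675722, 582.7437296749857, 912.4566705175821]}
wrist {'vertical_fov': 65.70646984690485, 'cx': 319.31437733574074, 'cy': 240.58429598068906, 'R': [[0.2439140425478781, -0.9697951517347561, -0.0018175587236329085], [-0.936842899641836, -0.23610977675822442, 0.25802626748038415], [-0.2506617666071737, -0.06123346299976303, -0.9661361921439587]], 't': [-648.8087316654971, -25.990961563142307, 392.458844733451]}
{'clock': 0.1, 'q': array([-1.49807653e+00,  2.45744571e-01,  1.55886652e+00, -2.01576075e-05,
        1.33869956e+00, -1.74088800e-01]), 'joint_vel': array([ 0.00094173, -0.00230221, -0.00161119,  0.00090799,  0.00126721,
        0.00068141]), 'tau': array([-2.64114778e-04, -4.16914558e+01, -3.15525985e+01,  6.87083811e-02,
        3.10086866e-02, -4.38674044e-05]), 'tcp_pos': array([ 158.77303546, -629.79864078,  226.46906161]), 'orientation': array([[ 2.44314902e-01, -1.44387877e-04,  9.69695936e-01],
       [-9.69694464e-01,  1.71203543e-03,  2.44314787e-01],
       [-1.69542989e-03, -9.99998524e-01,  2.78263643e-04]]), 'ft_force': array([-0.35363906, -0.07405151, -0.01078766]), 'torque': array([-0.01937904,  0.03169563,  0.04815951]), 'gripper_width': 0.9998703587269147}
```

View pics/side0.png

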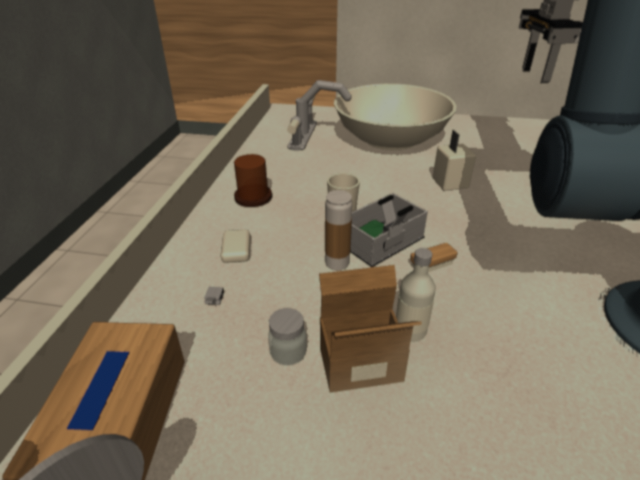

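View pics/top0.png

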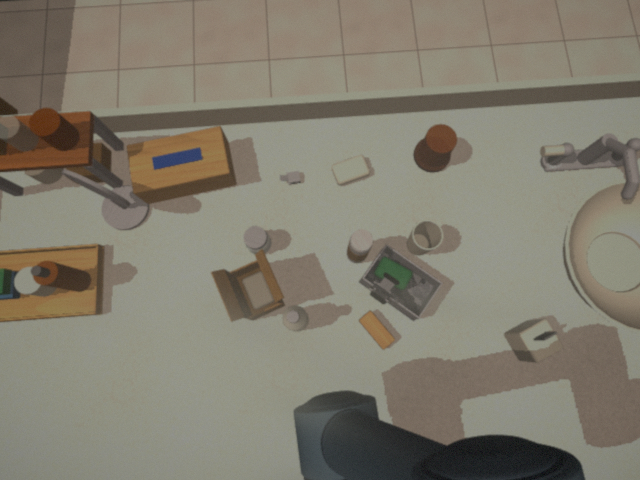

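The top view shows the carton near (255,288) with its ridge running roughly up the picture, the tin near (400,282), and the clip on the tin's wall near (383,297). Next I'll enlarge both views and get coarse positions.

```bash
cat > h.py <<'E'
import numpy as np, cv2
from rig import *
def f_of(c): return 240/np.tan(np.radians(c["vertical_fov"])/2)
def ray(c,p,fish=False):
    f=f_of(c); d=(np.array(p,float)-[c["cx"],c["cy"]])/f
    if fish:
        r=np.linalg.norm(d); v=np.array([*(d*np.sin(r)/max(r,1e-9)),np.cos(r)])
    else: v=np.array([*d,1.]); v/=np.linalg.norm(v)
    R=np.array(c["R"]); return -R.T@np.array(c["t"]), R.T@v
def onz(c,p,z,fish=False):
    o,v=ray(c,p,fish); return o+v*(z-o[2])/v[2]
def tri(rays):
    A=sum(np.eye(3)-np.outer(v,v) for o,v in rays); b=sum((np.eye(3)-np.outer(v,v))@o for o,v in rays)
    return np.linalg.solve(A,b)
def proj(c,X,fish=False):
    v=np.array(c["R"])@np.array(X,float)+np.array(c["t"]); f=f_of(c)
    if fish:
        th=np.arctan2(np.hypot(v[0],v[1]),v[2]); n=np.hypot(v[0],v[1]); d=v[:2]/n*th
    else: d=v[:2]/v[2]
    return d*f+[c["cx"],c["cy"]]
E
python3 - <<'E'
from h import *
t=cv2.imread("pics/top0.png")[215:355,205:445]; s=cv2.imread("pics/side0.png")[170:395,260:470]
a=cv2.resize(t,None,fx=3.3,fy=3.3,interpolation=cv2.INTER_CUBIC); cv2.imwrite("pics/t1.png",a)
c=get_calibration("top")
for n,p,z in [("tinc",(400,282),65),("clip",(384,290),100),("lotion",(292,316),160),("can",(360,240),150),("jar",(257,235),70),("tumb",(428,229),100),("carton c",(258,288),70)]: print(n,onz(c,p,z).round())
E
```

```text
tinc [ 483. -147.   65.]
clip [ 465. -105.  100.]
lotion [423.  85. 160.]
can [565. -60. 150.]
jar [610. 158.  70.]
tumb [ 589. -213.  100.]
carton c [493. 161.  70.]
```

View pics/t1.png

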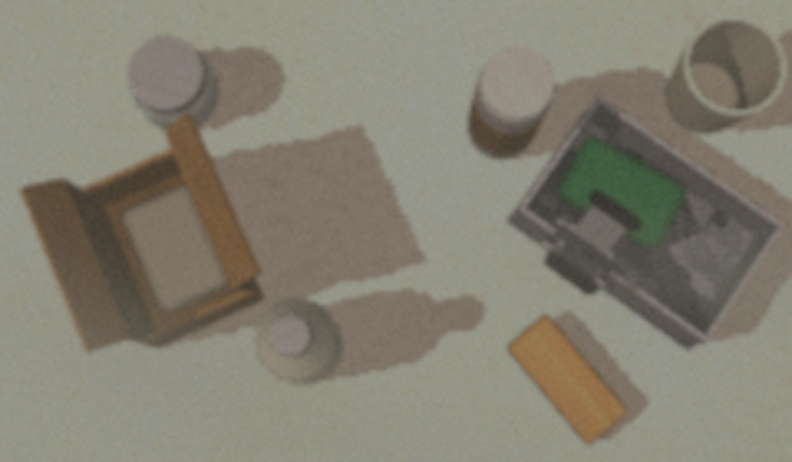

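The enlarged view shows the tin's corners at about (600,103), (513,215), (690,345) and (777,228). The clip straddles the near-left wall at about (590,245). The carton ridge runs from (175,120) to (260,290), with the left flap (+y) at (60,265) and the right flap at (215,200). I'll move above the clip and look with the wrist camera.

Call:
send_rows(targets=[[[0,-4,0],0],[[-43.4,-8,42.5],-0.68],[[-43.4,-8,42.5],-0.68],[[-43.4,-8,42.5],-0.68],[[-43.4,-8,42.5],-0.68],[[-43.4,-8,42.5],-0.68],[[-43.4,-8,42.5],-0.68],[[-43.4,-8,42.5],-0.68],[[-43.4,-8,42.5],-0.68],[[-43.4,-8,42.5],-0.68]])

```text
clock: 0.93
tcp_pos: [347.7, -304.7, 291.4]
orientation: [[0.799, -0.0, 0.601], [-0.601, 0.002, 0.799], [-0.001, -1.0, 0.001]]
ft_force: [0.4, -0.5, 0.7]
gripper_width: 1.0
```

Call:
send_rows(targets=[[[-2.6,0,23],0],[[-2.6,0,23],0],[[-2.6,0,23],0],[[-2.6,0,23],0],[[-2.6,0,23],0],[[-2.6,0,23],0],[[-2.6,0,23],0],[[-2.6,0,23],0],[[-2.6,0,23],0]])

```text
clock: 1.68
tcp_pos: [464.8, -105.5, 291.5]
orientation: [[0.799, -0.001, 0.601], [-0.601, 0.002, 0.799], [-0.002, -1.0, 0.001]]
ft_force: [-0.5, -1.0, -0.0]
gripper_width: 1.0
```

Run:
```python
from h import *
import pickle
c=get_calibration("wrist"); im=get_image("wrist"); s=get_state()
cv2.imwrite("pics/w1.png",im[:,:,::-1]); pickle.dump((c,s),open("w1.pkl","wb")); print(s["tcp_pos"],s["clock"])
```

```text
[ 464.69529971 -105.91148231  291.52709328] 1.7333
```

View pics/w1.png

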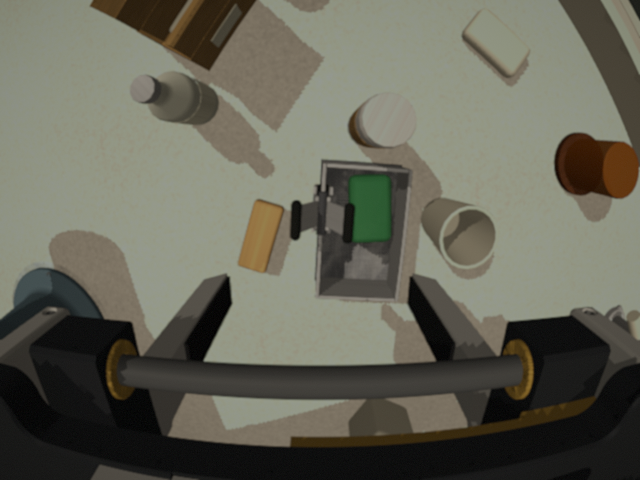

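The wrist view shows the clip's bars centred at (296,219) and (349,223). The tin's rim corners are at (322,161), (412,168), (317,297) and (400,300). The brush is at (262,235) and the can at (385,120).

Run:
```python
from h import *
import pickle
c,s=pickle.load(open("w1.pkl","rb")); R=s["orientation"]; T=s["tcp_pos"]
print("cam",ray(c,(320,240),1)[0].round(),ray(c,(320,240),1)[1].round(2), f_of(c))
P=[onz(c,p,65,1) for p in [(322,161),(412,168),(400,300),(317,297)]]
for i in range(4): print(P[i].round(), np.linalg.norm(P[i]-P[(i+1)%4]).round(1))
for z in (115,125,135):
    a,b=[onz(c,p,z,1) for p in [(296,219),(349,223)]]
    m=(a+b)/2; print(z,m.round(1),np.linalg.norm(a-b).round(1),"tool",(R.T@(m-T)).round(1), "ang",np.degrees(np.arctan2(*(b-a)[[1,0]])).round(1))
w=(P[0]-P[3]); print("wall ang",np.degrees(np.arctan2(w[1],w[0])), "tool z ang",np.degrees(np.arctan2(R[1,2],R[0,2])))
ct=get_calibration("top"); 
P2=[onz(ct,np.array(p)/3.3+[205,215],65) for p in [(513,215),(600,103),(777,228),(690,345)]]
print(np.array(P2).round())
# clip bars in top view
tb=[(572,270),(618,208)]
for p,q in zip([(296,219),(349,223)],tb):
    print("tri",tri([ray(c,p,1),ray(ct,np.array(q)/3.3+[205,215])]).round(1))
```

```text
cam [511. -45. 450.] [-0.15 -0.2  -0.97] 371.64829954431775
[502. -61.  65.] 94.9
[ 574. -122.   65.] 149.6
[ 480. -239.   65.] 95.3
[ 407. -178.   65.] 150.5
115 [ 470.3 -103.1  115. ] 49.0 tool [  3.1 176.5   5.4] ang -41.3
125 [ 471.5 -101.4  125. ] 47.5 tool [  3.  166.5   7.5] ang -41.3
135 [472.7 -99.6 135. ] 46.1 tool [  2.9 156.5   9.6] ang -41.3
wall ang 50.995769130286185 tool z ang 53.00025479302843
[[ 494.  -62.   65.]
 [ 564. -127.   65.]
 [ 472. -234.   65.]
 [ 401. -168.   65.]]
tri [451.2 -88.9 111.6]
tri [ 488.2 -123.3  102.9]
```

Call:
send_rows(targets=[[[-3,0,5],0.1],[[-13.8,0,23],0.53],[[-13.8,0,23],0.53],[[-13.8,0,23],0.53],[[-13.8,0,23],0.53],[[-13.8,0,23],0.53],[[-13.8,0,23],0.53],[[-13.8,0,23],0.53],[[-13.8,0,23],0.53],[[-13.8,0,23],0.53]], claw=0)

```text
clock: 2.57
tcp_pos: [493.0, 159.5, 291.8]
orientation: [[0.383, -0.001, 0.924], [-0.924, 0.001, 0.383], [-0.002, -1.0, -0.001]]
ft_force: [0.1, -0.4, 0.3]
gripper_width: 0.325
```

Run:
```python
from h import *
import pickle
c=get_calibration("wrist"); im=get_image("wrist"); s=get_state()
cv2.imwrite("pics/w2.png",im[:,:,::-1]); pickle.dump((c,s),open("w2.pkl","wb")); print(s["tcp_pos"],s["clock"])
```

```text
[493.08996384 159.15902936 291.90270005] 2.6167
```

View pics/w2.png

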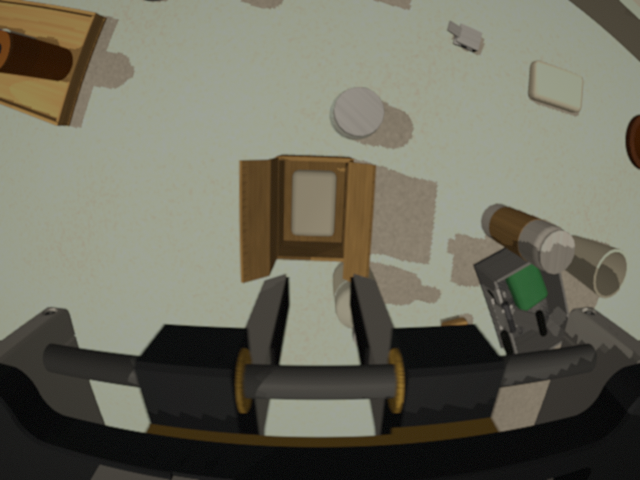

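The carton's far rim runs from (280,156) to (354,157) and its near rim from about (272,260) to (343,262). The left fin edge runs from (240,161) to (243,281), and the right fin edge from (375,165) to (368,278). The jar is at (358,112) and the lotion is hidden near (345,295).

```bash
python3 - <<'E'
from h import *
import pickle
c,s=pickle.load(open("w2.pkl","rb")); R=s["orientation"]; T=s["tcp_pos"]
def show(n,ps,z):
    Q=[onz(c,p,z,1) for p in ps]; 
    print(n,z,[q.round(1).tolist()[:2] for q in Q],"len",np.linalg.norm(Q[1]-Q[0]).round(1),"ang",np.degrees(np.arctan2(*(Q[1]-Q[0])[[1,0]])).round(1),"mid tool",(R.T@(sum(Q)/2-T)).round(1),"mid",(sum(Q)/2).round(1))
show("rim far",[(280,156),(354,157)],70)
show("rim near",[(277,257),(344,262)],70)
for z in (115,125,135): show("finL",[(243,281),(240,161)],z)
for z in (115,125,135,145): show("finR",[(368,278),(375,165)],z)
show("floor-inner",[(287,243),(288,166)],4)
show("floor-innerR",[(336,241),(339,169)],4)
ct=get_calibration("top")
for n,q,p in [("L far",(22,190),(240,161)),("L near",(88,350),(243,281)),("R far",(190,115),(375,165)),("R near",(260,272),(368,278))]:
    print(n,tri([ray(c,p,1),ray(ct,np.array(q)/3.3+[205,215])]).round(1))
E
python3 - <<'E'
import cv2
im=cv2.imread("pics/w2.png")[130:330,210:420]; cv2.imwrite("pics/w2c.png",cv2.resize(im,None,fx=3,fy=3,interpolation=cv2.INTER_CUBIC))
E
```

```text
rim far 70 [[535.9, 221.3], [563.8, 151.3]] len 75.3 ang -68.3 mid tool [ -2.9 221.9  62.9] mid [549.8 186.3  70. ]
rim near 70 [[434.5, 185.2], [457.1, 116.4]] len 72.4 ang -71.9 mid tool [-10.  221.9 -46.8] mid [445.8 150.8  70. ]
finL 115 [[413.6, 208.0], [521.6, 250.0]] len 115.9 ang 21.2 mid tool [-74.  177.    3.2] mid [467.6 229.  115. ]
finL 125 [[418.0, 207.5], [522.9, 248.2]] len 112.5 ang 21.2 mid tool [-71.8 167.    5.4] mid [470.4 227.8 125. ]
finL 135 [[422.5, 206.9], [524.1, 246.3]] len 109.0 ang 21.2 mid tool [-69.6 157.    7.6] mid [473.3 226.6 135. ]
finR 115 [[463.5, 96.8], [564.6, 135.3]] len 108.2 ang 20.8 mid tool [ 48.2 176.8   3. ] mid [514.1 116.1 115. ]
finR 125 [[466.5, 99.6], [564.6, 136.9]] len 105.0 ang 20.8 mid tool [ 46.7 166.8   5.1] mid [515.6 118.2 125. ]
finR 135 [[469.5, 102.3], [564.6, 138.5]] len 101.7 ang 20.8 mid tool [ 45.2 156.8   7.3] mid [517.  120.4 135. ]
finR 145 [[472.5, 105.0], [564.5, 140.1]] len 98.5 ang 20.8 mid tool [ 43.8 146.8   9.5] mid [518.5 122.6 145. ]
floor-inner 4 [[434.2, 179.5], [523.6, 213.5]] len 95.6 ang 20.8 mid tool [-39.5 288.    1.2] mid [478.9 196.5   4. ]
floor-innerR 4 [[460.0, 124.1], [543.5, 155.7]] len 89.2 ang 20.7 mid tool [ 21.6 287.9   0.7] mid [501.7 139.9   4. ]
L far [523.8 245.9 130.2]
L near [423.5 206.3 136.9]
R far [563.8 138.6 132. ]
R near [464.7 100.6 123.4]
```

View pics/w2c.png

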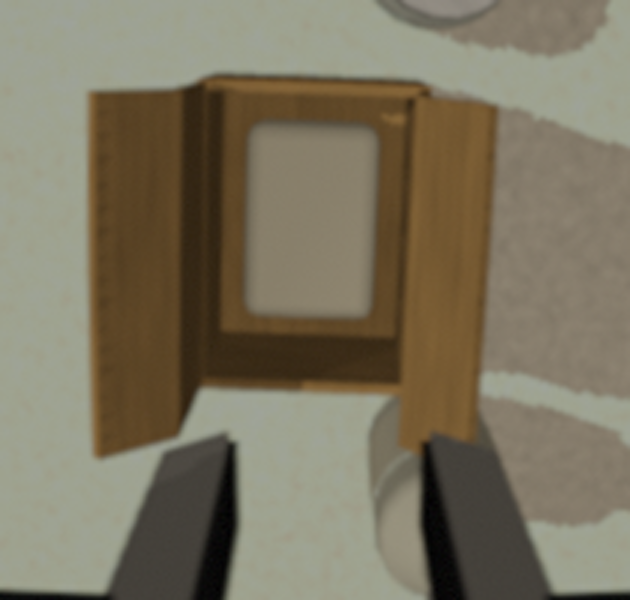

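The crop confirms these edges: the ridge axis is at about 21°, the carton centre at about (498,165), the left fin tip at about y +66 mm and the right fin tip at about y −50 mm. I'll push the left flap shut with the closed fingers.

Call:
send_rows(targets=[[[-4,0,0.8],0.026],[[-8,0,0.9],0.026],[[-10.2,3,0.9],0.026],[[-10.2,7,0.9],0.026],[[-10.2,11,0.9],0.026],[[-10.2,15.3,0.9],0.026],[[-10.2,15.3,0.9],0.026]], claw=0)

```text
clock: 3.2
tcp_pos: [457.1, 253.7, 130.9]
orientation: [[0.356, -0.016, 0.935], [-0.935, -0.003, 0.356], [-0.003, -1.0, -0.016]]
ft_force: [-1.5, -0.3, -1.0]
gripper_width: 0.003
```

Call:
send_rows(targets=[[[0,-0.6,0.4],0],[[1.2,-0.6,0.4],0],[[2.4,-0.6,0.4],0],[[3.4,-0.6,0.4],0],[[4.4,-0.6,0.4],0],[[5.4,-0.6,0.4],0],[[6.2,-0.6,0.4],0],[[7,-0.6,0.4],0],[[7.4,-0.6,0.4],0],[[7.5,-0.6,0.4],0]])

```text
clock: 4.03
tcp_pos: [487.8, 184.3, 136.6]
orientation: [[0.355, -0.016, 0.935], [-0.935, -0.003, 0.355], [-0.003, -1.0, -0.016]]
ft_force: [0.5, 0.3, 0.3]
gripper_width: 0.004
```

Call:
send_rows(targets=[[[0.2,0,0],0],[[0.4,0,0],0],[[0.6,0,0],0],[[0.6,0,0],0]])

```text
clock: 4.37
tcp_pos: [488.2, 182.7, 136.3]
orientation: [[0.354, -0.02, 0.935], [-0.935, 0.006, 0.354], [-0.013, -1.0, -0.016]]
ft_force: [-4.4, 15.0, 1.0]
gripper_width: 0.009
```

The 15 N reaction at the expected place shows the left flap is shut. Next I'll straddle both fins with the open gripper.

Call:
send_rows(targets=[[[-0.8,0,0],0],[[-1.5,-3,0],0],[[-1.5,-6,0],0],[[-1.5,-8,0],0],[[1,-8,0],0],[[3.8,-8,0],0],[[3.8,-8,0],0],[[3.8,-8,0],0],[[3.8,-8,0],0],[[3.8,-8,0],0]], claw=100)

```text
clock: 5.2
tcp_pos: [502.8, 147.3, 215.4]
orientation: [[0.355, -0.02, 0.935], [-0.935, 0.006, 0.355], [-0.013, -1.0, -0.017]]
ft_force: [-0.4, -0.3, 0.3]
gripper_width: 0.679
```

Run:
```python
from h import *
import pickle
c=get_calibration("wrist"); im=get_image("wrist"); s=get_state(); im2=get_image("side")
cv2.imwrite("pics/w3.png",np.hstack([cv2.resize(im[100:400,180:480],(400,400)),cv2.resize(im2[200:400,270:470],(400,400),interpolation=2)])[:,:,::-1]); pickle.dump((c,s),open("w3.pkl","wb")); print(s)
```

```text
{'clock': 5.25, 'q': array([ 0.06481441, -0.02960695,  1.8782279 ,  0.00764879,  1.31280401,
        1.27050425]), 'joint_vel': array([ 0.00268517,  0.00099648, -0.00208663,  0.00227045, -0.00291316,
       -0.00239453]), 'tau': array([-2.15017470e-01, -2.97485161e+01, -3.10207021e+01,  4.56435140e-02,
       -2.24446779e-02,  1.38745861e-03]), 'tcp_pos': array([502.80025532, 147.38367072, 215.47570737]), 'orientation': array([[ 0.35502601, -0.02026063,  0.93463685],
       [-0.9347675 ,  0.00609611,  0.35520778],
       [-0.01289439, -0.99977615, -0.0167747 ]]), 'ft_force': array([0.18726632, 0.35926113, 0.31657294]), 'torque': array([-0.02116727, -0.08789117,  0.0028846 ]), 'gripper_width': 0.7202466004464316}
```

View pics/w3.png

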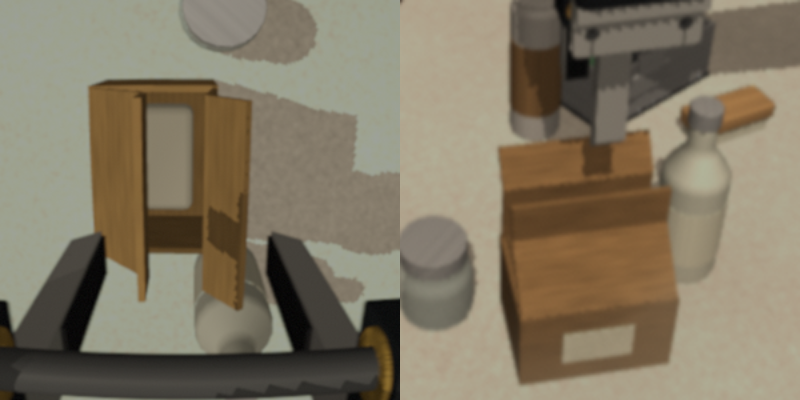

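The left flap now stands shut, with its fin strip running from (140,93) to (143,298) in the wrist crop. The right fin edge runs from (250,100) to (240,305). I'll measure from these.

Run:
```python
from h import *
import pickle
c,s=pickle.load(open("w3.pkl","rb")); R=s["orientation"]; T=s["tcp_pos"]
for n,ps,z in [("L fin top",[(142,298),(141,93)],138),("R",[(240,307),(250,100)],145)]:
    Q=[onz(c,np.array(p)*.75+[180,100],z,1) for p in ps]; m=sum(Q)/2
    print(n,[q.round(1) for q in Q],np.linalg.norm(Q[1]-Q[0]),np.degrees(np.arctan2(*(Q[1]-Q[0])[[1,0]])),"tool",(R.T@(m-T)).round(1))
```

```text
L fin top [array([447.1, 152.6, 138. ]), array([549.1, 188.9, 138. ])] 108.30312812323764 19.549384234358165 tool [-22.5  77.7   5.2]
R [array([464.3, 103.5, 145. ]), array([564.9, 140.4, 145. ])] 107.14844831516335 20.16915770509209 tool [28.9 70.1  3.2]
```

Call:
send_rows(targets=[[[0,0,0.4],0.014],[[0,0,0.4],0.014],[[0,3,0.4],0.014],[[0,6,0.4],0.014],[[0,7.7,0.4],0.014],[[0,7.7,0.4],0.014],[[-0.8,7.7,0.4],0.014],[[-1.6,7.7,0.4],0.014],[[-2,7.7,0.4],0.014],[[-2,7.7,0.4],0.014]], claw=100)

```text
clock: 6.13
tcp_pos: [498.6, 169.1, 140.5]
orientation: [[0.343, -0.017, 0.939], [-0.939, 0.006, 0.344], [-0.012, -1.0, -0.014]]
ft_force: [0.2, 0.4, -0.2]
gripper_width: 1.003
```

Call:
send_rows(targets=[[[0,0,0],0],[[0,0,0],0],[[0,0,0],0],[[0,0,0],0],[[0,0,0],0],[[0,0,0],0],[[0,0,0],0],[[0,0,0],0],[[0,0,0],0],[[0,0,0],0]], claw=0, force=12)

```text
clock: 6.97
tcp_pos: [498.5, 169.1, 140.3]
orientation: [[0.343, -0.017, 0.939], [-0.939, 0.006, 0.344], [-0.012, -1.0, -0.014]]
ft_force: [0.1, -0.4, -0.4]
gripper_width: 0.328
```

Call:
send_rows(targets=[[[0,0,0],0],[[0,0,0],0],[[0,0,0],0],[[0,0,0],0],[[0,0,0],0],[[0,0,0],0],[[0,0,0],0]])

```text
clock: 7.55
tcp_pos: [498.2, 169.5, 140.0]
orientation: [[0.343, -0.018, 0.939], [-0.939, 0.007, 0.344], [-0.013, -1.0, -0.014]]
ft_force: [-0.1, 4.1, -2.6]
gripper_width: 0.072
```

Call:
send_rows(targets=[[[0,0,0],0],[[0,0,0],0],[[0,0,0],0],[[0,0,0],0],[[0,0,0],0],[[0,-3,0],0],[[0,-7,0],0],[[0,-10,0],0],[[0,-10,0],0]], claw=100)

```text
clock: 8.3
tcp_pos: [503.8, 169.1, 247.8]
orientation: [[0.344, -0.005, 0.939], [-0.939, 0.009, 0.344], [-0.01, -1.0, -0.002]]
ft_force: [1.2, -0.8, 0.8]
gripper_width: 0.678
```

Call:
send_rows(targets=[[[4,-0.5,-2],-0.06],[[24.6,-0.5,-11.9],-0.54],[[24.6,-0.5,-11.9],-0.54],[[24.6,-0.5,-11.9],-0.54],[[24.6,-0.5,-11.9],-0.54],[[24.6,-0.5,-11.9],-0.54],[[24.6,-0.5,-11.9],-0.54],[[24.6,-0.5,-11.9],-0.54],[[24.6,-0.5,-11.9],-0.54]])

```text
clock: 9.05
tcp_pos: [476.2, -104.8, 250.2]
orientation: [[0.775, -0.005, 0.632], [-0.632, 0.009, 0.775], [-0.01, -1.0, 0.003]]
ft_force: [-0.2, -0.7, -0.3]
gripper_width: 0.998
```

Run:
```python
from h import *
import pickle
c=get_calibration("wrist"); im=get_image("wrist"); s=get_state(); im2=get_image("side"); im3=get_image("top")
cv2.imwrite("pics/w4.png",np.hstack([cv2.resize(im[110:410,170:470],(400,400)),cv2.resize(im2[250:400,300:450],(400,400),interpolation=2)])[:,:,::-1]); pickle.dump((c,s),open("w4.pkl","wb")); print(s["tcp_pos"],s["orientation"],s["clock"])
```

```text
[ 476.34378466 -103.25968375  250.22223158] [[ 0.77618326 -0.00540265  0.63048423]
 [-0.63042966  0.00904909  0.77619363]
 [-0.0098988  -0.99994446  0.00361776]] 9.1
```

View pics/w4.png

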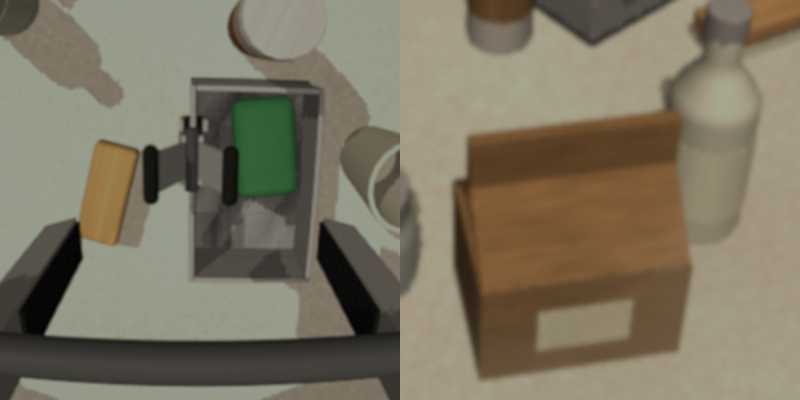

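The carton is shut with its fins face to face. The clip bars are at (151,174) and (231,175) in the wrist crop, and the pivot bar is near (192,155).

Run:
```python
from h import *
import pickle
c,s=pickle.load(open("w4.pkl","rb")); R=s["orientation"]; T=s["tcp_pos"]
c1,_=pickle.load(open("w1.pkl","rb"))
U=lambda p:np.array(p)*.75+[170,110]
for z in (105,115,125):
    a,b=[onz(c,U(p),z,1) for p in [(151,174),(231,175)]]; m=(a+b)/2
    e=[onz(c,U(p),z,1) for p in [(150,146),(151,203)]]
    print(z,m.round(1),"sep",np.linalg.norm(a-b).round(1),"len",np.linalg.norm(e[0]-e[1]).round(1),"tool",(R.T@(m-T)).round(1))
for p,q in [((151,174),(296,219)),((231,175),(349,223))]: print("tri",tri([ray(c,U(p),1),ray(c1,q,1)]).round(1))
P=[onz(c,U(p),65,1) for p in [(191,80),(192,281)]]; print("wall",[(R.T@(p-T)).round(1) for p in P],np.linalg.norm(P[0]-P[1]))
```

```text
105 [ 468.1 -104.7  105. ] sep 50.9 len 37.6 tool [ -4.1 145.2  -6.8]
115 [ 470.  -102.8  115. ] sep 49.2 len 36.3 tool [ -3.9 135.3  -4.2]
125 [ 471.8 -100.9  125. ] sep 47.5 len 35.1 tool [ -3.7 125.3  -1.5]
tri [453.7 -85.7 125.3]
tri [ 488.1 -120.5  108.4]
wall [array([ -4.3, 185.5,  50. ]), array([  -4.6,  184.9, -102.8])] 152.78166018399858
```

Call:
send_rows(targets=[[[-0.4,3,-0.5],0],[[-0.4,6.5,-0.5],0],[[-0.4,10,-0.5],0],[[-0.4,12.5,-0.5],0],[[-0.4,13.1,-0.5],0],[[-0.4,13.1,-0.5],0],[[-0.4,13.1,-0.5],0]])

```text
clock: 9.78
tcp_pos: [470.6, -101.4, 120.5]
orientation: [[0.779, -0.004, 0.627], [-0.627, 0.008, 0.779], [-0.008, -1.0, 0.004]]
ft_force: [-0.1, -0.1, -0.1]
gripper_width: 1.003
```

Call:
send_rows(targets=[[[0,0.3,0],0],[[0,0.3,0],0],[[0,0.3,0],0],[[0,0.3,0],0],[[0,0.3,0],0],[[0,0.3,0],0],[[0,0.3,0],0],[[0,0.3,0],0],[[0,0.3,0],0],[[0,0.3,0],0]], claw=0, force=30)

```text
clock: 10.62
tcp_pos: [471.3, -101.7, 118.7]
orientation: [[0.779, -0.003, 0.627], [-0.627, 0.008, 0.779], [-0.007, -1.0, 0.004]]
ft_force: [-0.6, 0.2, 8.6]
gripper_width: 0.33
```

Call:
send_rows(targets=[[[0,0,0],0],[[0,0,0],0],[[0,0,0],0],[[0,0,0],0]])

```text
clock: 10.95
tcp_pos: [472.0, -102.1, 119.9]
orientation: [[0.779, -0.001, 0.627], [-0.627, 0.007, 0.779], [-0.005, -1.0, 0.005]]
ft_force: [-1.8, -0.5, 6.9]
gripper_width: 0.226
```

Call:
send_rows(targets=[[[0,-0.5,0],0],[[0,-1.5,0],0],[[0,-3,0],0],[[0,-5,0],0],[[0,-8,0],0],[[0,-11,0],0],[[0,-14,0],0],[[0,-14.5,0],0],[[0,-14.5,0],0]])

```text
clock: 11.7
tcp_pos: [473.3, -103.7, 267.6]
orientation: [[0.779, 0.004, 0.627], [-0.627, 0.005, 0.779], [-0.0, -1.0, 0.006]]
ft_force: [-0.1, -0.2, -1.1]
gripper_width: 0.233
```

Run:
```python
from h import *
import pickle
c=get_calibration("wrist"); s=get_state(); im=get_image("wrist"); im2=get_image("side"); im3=get_image("top")
p=proj(get_calibration("side"),s["tcp_pos"]+[0,0,-40]).astype(int); print(p)
y0=max(p[1]-75,0);x0=max(p[0]-75,0)
cv2.imwrite("pics/w5.png",np.hstack([cv2.resize(im[110:410,170:470],(400,400)),cv2.resize(im2[y0:y0+150,x0:x0+150],(400,400),interpolation=2)])[:,:,::-1]); pickle.dump((c,s),open("w5.pkl","wb")); print(s["tcp_pos"],s["orientation"],s["gripper_width"],s["clock"],x0,y0)
```

```text
[399 148]
[ 473.32065672 -103.68254565  267.57238917] [[ 7.79243494e-01  3.57859474e-03  6.26711074e-01]
 [-6.26721270e-01  4.71340512e-03  7.79229256e-01]
 [-1.65397474e-04 -9.99982489e-01  5.91567172e-03]] 0.23264856711888224 11.7 324 73
```

View pics/w5.png

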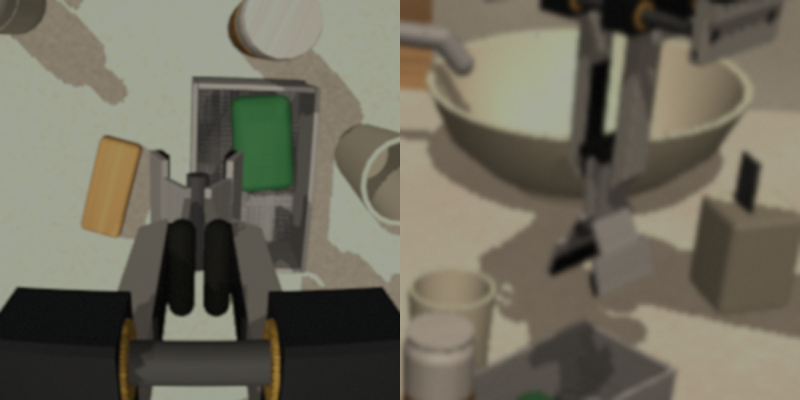

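The clip is held fully squeezed and clear of the tin. In the wrist crop the bars' front ends are at (182,222) and (217,222), the pivot end is at (198,178), and the jaws' front corners are at (158,152) and (237,152). I'll check pitch and height from these.

Run:
```python
from h import *
import pickle
c,s=pickle.load(open("w5.pkl","rb")); R=s["orientation"]; T=s["tcp_pos"]
U=lambda p:np.array(p)*.75+[170,110]
tl=lambda p,d:(R.T@(onz(c,U(p),T[2]-d,1)-T)).round(1)[[0,2]]
print("cam rel",(R.T@(ray(c,(320,240),1)[0]-T)).round(1))
for d in (-10,0,10): print("bar front @",d,tl((182,222),d),tl((217,222),d),"back",tl((182,316),d),tl((216,316),d))
for d in (30,40,50,60): print("pivot front @",d,tl((198,178),d), "sides w", tl((188,176),d),tl((208,176),d))
for d in (70,80,90,100): print("jaw front @",d,tl((160,152),d),tl((235,152),d))
```

```text
cam rel [   0.2 -158.2   75.9]
bar front @ -10 [-5.2 20.4] [ 6.  20.4] back [ -5.7 -14.5] [  6.1 -14.5]
bar front @ 0 [-5.6 16.6] [ 6.4 16.6] back [ -6.1 -20.6] [  6.5 -20.6]
bar front @ 10 [-5.9 12.9] [ 6.7 12.9] back [ -6.5 -26.6] [  6.9 -26.6]
pivot front @ 30 [-0.2 23.9] sides w [-4.1 24.7] [ 3.8 24.7]
pivot front @ 40 [-0.2 21.2] sides w [-4.3 22. ] [ 4. 22.]
pivot front @ 50 [-0.2 18.4] sides w [-4.6 19.3] [ 4.1 19.3]
pivot front @ 60 [-0.2 15.7] sides w [-4.8 16.6] [ 4.3 16.6]
jaw front @ 70 [-18.2  25.6] [17.2 25.6]
jaw front @ 80 [-19.   23.4] [18.  23.4]
jaw front @ 90 [-19.8  21.2] [18.7 21.2]
jaw front @ 100 [-20.6  19. ] [19.5 19. ]
```

Call:
send_rows(targets=[[[-2,0,3],0.08],[[-5,0,7],0.16],[[-8,0,11.5],0.26],[[-10,0,15],0.34],[[-12,0,18],0.42],[[-14,0,21.5],0.5],[[-15,0,23.1],0.545],[[-15,0,23.1],0.545],[[-15,0,23.1],0.545],[[-15,0,23.1],0.545]])

```text
clock: 12.68
tcp_pos: [498.3, 170.9, 263.2]
orientation: [[0.342, -0.008, 0.94], [-0.94, 0.008, 0.342], [-0.01, -1.0, -0.005]]
ft_force: [-0.2, -0.2, -1.2]
gripper_width: 0.228
```

Run:
```python
from h import *
import pickle
c=get_calibration("wrist"); s=get_state(); im=get_image("wrist"); im2=get_image("side")
p=proj(get_calibration("side"),s["tcp_pos"]+[0,0,-60]).astype(int)
y0=max(p[1]-75,0);x0=max(p[0]-75,0)
cv2.imwrite("pics/w6.png",np.hstack([cv2.resize(im[110:410,170:470],(400,400)),cv2.resize(im2[y0:y0+150,x0:x0+150],(400,400),interpolation=2)])[:,:,::-1]); pickle.dump((c,s),open("w6.pkl","wb")); print(s["tcp_pos"],s["orientation"],s["gripper_width"],s["clock"],x0,y0)
```

```text
[498.30980248 170.8524105  263.17022835] [[ 0.34177589 -0.0077379   0.93974963]
 [-0.93972817  0.00783771  0.34183262]
 [-0.01001055 -0.99993935 -0.00459278]] 0.22807698981143587 12.6833 291 184
```

View pics/w6.png

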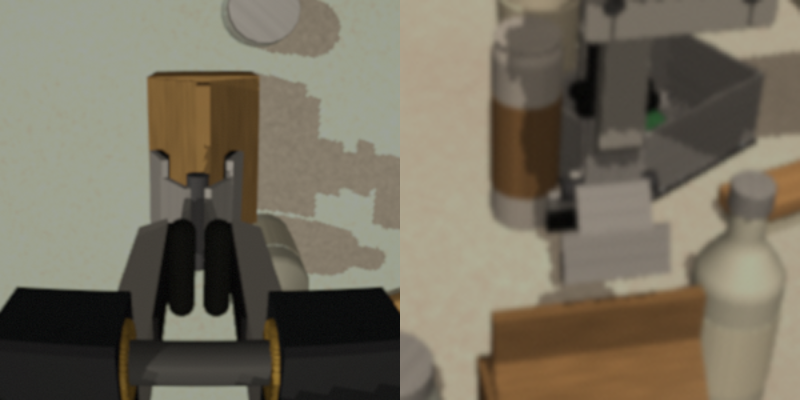

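The clip hangs upright above the ridge, with the fins' far end at about (205,83) in the wrist crop. One numeric check before lowering.

Run:
```python
from h import *
import pickle
c,s=pickle.load(open("w6.pkl","rb")); R=s["orientation"]; T=s["tcp_pos"]
U=lambda p:np.array(p)*.75+[170,110]
im=cv2.imread("pics/w6.png")
for p in [(204.5,83),(206,170)]:
    q=onz(c,U(p),138,1); print(q.round(1),"tool",(R.T@(q-T)).round(1))
ex=np.array([.94,.342,0]);r=np.array([498.5,169.2,138])
for k in (54,20): print("pred",((proj(c,r+k*ex,1)-[170,110])/.75).round(1))
print("tool of ridge",(R.T@(r-T)).round(1))
```

```text
[549.  187.5 138. ] tool [  2.9 124.9  53.9]
[501.1 169.1 138. ] tool [  3.9 125.1   2.6]
pred [204.5  82.5]
pred [204.4 140.8]
tool of ridge [  2.9 125.1   0.2]
```

Call:
send_rows(targets=[[[0.3,0,0.3],0],[[0.3,1,0.3],0],[[0.3,2.2,0.3],0],[[0.3,3.4,0.3],0],[[0.3,4.4,0.3],0],[[0.3,5.2,0.3],0],[[0.3,5.8,0.3],0],[[0.3,6.1,0.3],0],[[0.3,6.1,0.3],0]])

```text
clock: 13.53
tcp_pos: [501.8, 168.8, 202.1]
orientation: [[0.34, -0.008, 0.94], [-0.94, 0.008, 0.34], [-0.01, -1.0, -0.004]]
ft_force: [-0.3, 0.3, -0.7]
gripper_width: 0.232
```

Run:
```python
from h import *
import pickle
c=get_calibration("wrist"); s=get_state(); im=get_image("wrist"); im2=get_image("side")
p=proj(get_calibration("side"),s["tcp_pos"]+[0,0,-60]).astype(int)
y0=max(p[1]-75,0);x0=max(p[0]-75,0)
cv2.imwrite("pics/w7.png",np.hstack([cv2.resize(im[110:410,170:470],(400,400)),cv2.resize(im2[y0:y0+150,x0:x0+150],(400,400),interpolation=2)])[:,:,::-1]); pickle.dump((c,s),open("w7.pkl","wb")); 
R=s["orientation"]; T=s["tcp_pos"]; print(T,s["ft_force"],"ridge in tool",(R.T@(np.array([498.5,169.2,138])-T)).round(1))
```

```text
[501.83790416 168.84822005 202.09288292] [-0.31544011  0.25600764 -0.73788789] ridge in tool [-0.8 64.1 -2.7]
```

View pics/w7.png

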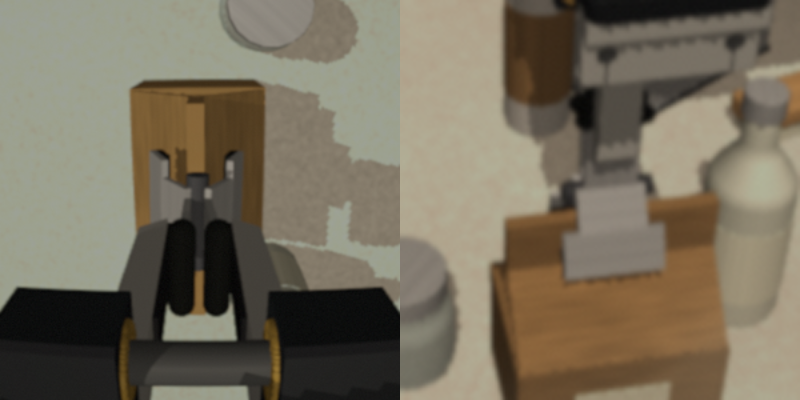

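The open jaws straddle both fins: in the side crop the jaw spans (565–665, 225–280) over fin tops at about y = 205. I'll lower 3 mm more and release.

Call:
send_rows(targets=[[[-0.05,0.2,0],0],[[-0.05,0.35,0],0],[[-0.05,0.35,0],0],[[-0.05,0.35,0],0]])

```text
clock: 13.97
tcp_pos: [502.4, 169.5, 200.0]
orientation: [[0.34, -0.005, 0.94], [-0.94, 0.008, 0.34], [-0.01, -1.0, -0.002]]
ft_force: [-0.4, 0.1, -1.0]
gripper_width: 0.227
```

Call:
send_rows(targets=[[[0,0,0],0],[[0,0,0],0],[[0,0,0],0],[[0,0,0],0],[[0,0,0],0],[[0,0,0],0],[[0,0,0],0],[[0,0,0],0],[[0,0,0],0],[[0,0,0],0]], claw=100)

```text
clock: 14.8
tcp_pos: [502.4, 169.4, 200.1]
orientation: [[0.34, -0.005, 0.94], [-0.94, 0.008, 0.34], [-0.01, -1.0, -0.002]]
ft_force: [-1.1, -0.4, -0.7]
gripper_width: 0.9
```

Call:
send_rows(targets=[[[0,0,0],0],[[0,0,0],0],[[0,-2,0],0],[[0,-5,0],0],[[0,-8,0],0],[[0,-11,0],0],[[0,-13,0],0],[[0,-13,0],0],[[0,-13,0],0]])

```text
clock: 15.55
tcp_pos: [503.6, 168.4, 331.0]
orientation: [[0.34, -0.003, 0.94], [-0.94, 0.008, 0.34], [-0.009, -1.0, 0.0]]
ft_force: [-0.3, -0.7, 0.1]
gripper_width: 1.002
```

Run:
```python
from h import *
import pickle
c=get_calibration("wrist"); s=get_state(); im=get_image("wrist"); im2=get_image("side"); im3=get_image("top")
x0,y0=290,210
cv2.imwrite("pics/w8.png",np.hstack([cv2.resize(im[110:410,170:470],(400,400)),cv2.resize(im2[y0:y0+150,x0:x0+150],(400,400),interpolation=2)])[:,:,::-1]); pickle.dump((c,s),open("w8.pkl","wb")); print(s["tcp_pos"],s["clock"])
```

```text
[503.55049326 168.4176311  331.00337352] 15.55
```

View pics/w8.png

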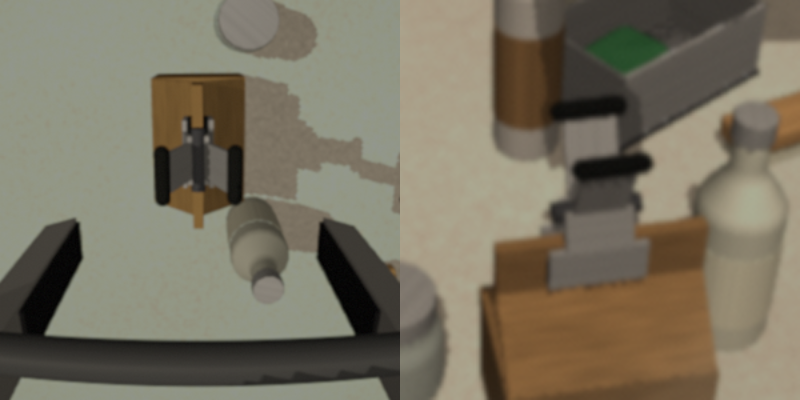

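The clip is closed upright on both fins. In the wrist crop its bars are at (161,175) and (235,174), and the fin ends are at (197,83) and (199,228). In the side crop the pivot is at about (595,210). A last numeric check follows.

Run:
```python
from h import *
import pickle
c,s=pickle.load(open("w8.pkl","rb")); cs=get_calibration("side")
U=lambda p:np.array(p)*.75+[170,110]
F=[onz(c,U(p),138,1) for p in [(197,83),(199,228)]]; r=sum(F)/2; ex=(F[0]-F[1])/np.linalg.norm(F[0]-F[1]); ey=np.cross([0,0,1],ex)
print("ridge",r.round(1),"len",np.linalg.norm(F[0]-F[1]).round(1))
S=lambda p:np.array([290+(p[0]-400)*.375,210+p[1]*.375])
for n,z,ps in [("bars",192,[(161,175),(235,174)])]:
    m=sum(onz(c,U(p),z,1) for p in ps)/2; print(n,"along",((m-r)@ex).round(1),"across",((m-r)@ey).round(1))
o,v=ray(cs,S((595,210)))   # meet ridge plane (normal ey)
q=o+v*(((r-o)@ey)/(v@ey)); print("pivot side: along",((q-r)@ex).round(1),"above",(q[2]-138).round(1))
o,v=ray(cs,S((600,231))); q=o+v*(((r-o)@ey)/(v@ey)); print("fin top check (expect 0):",(q[2]-138).round(1))
for w,sd in [((161,175),(612,166)),((235,174),(588,107))]: print("bar",tri([ray(c,U(w),1),ray(cs,S(sd))]).round(1))
```

```text
ridge [497.2 169.  138. ] len 109.0
bars along 2.0 across -0.6
pivot side: along 3.4 above 15.8
fin top check (expect 0): 1.3
bar [493.2 190.7 200.1]
bar [508.8 148.7 199.6]
```

```bash
python3 -c "
from rig import *
print(job_done())"
```

```text
the job is handed in; nothing more can be done
None
```

The carton is closed and the job was handed in at about 15.6 s of the 61 s allowed; no verdict was reported.

**What I did:** I pushed the left flap shut from outside, which ended on a 15 N stop. I then pinched both fins together, squeezed the clip off the tin's rim, lowered it over the ridge and let it close.

**Last checks:**
- **Clip position:** it is upright and in line with the ridge. It sits about 2–3 mm off mid-ridge along it and about 0.6 mm across it.
- **Clip height:** the pivot is about 14–18 mm above the fins' top, against a limit of 25 mm. The two height estimates disagreed by about 3 mm.
- **Flaps:** both fins stand face to face.
- **Other objects:** those in the final crops (lotion, jar, can, tin) look undisturbed; the rest I did not measure again.
- **Arm:** it is raised clear and touching nothing.

I did not measure the jaw angle or the flap angles directly; I judged them only from the pictures.

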